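Lean the port cover on the inspection rest

TASK

Lift the flat aluminium port cover out of the narrow bin and lean it on the inspection rest: standing on one short edge on the base between the lip and the bar, leaning back squarely against the bar, roughly midway along it, with the black ring gasket facing up and away from the bar. Set it down, do not let it fall, and leave the bushing, the meter and the jar where they are.

Things in the scene. Friction and masses are not known exactly. Their poses are not given: they have to be found in the camera images.
- cover_center (a point): Centre of the port cover, a loose aluminium plate 120 (y) x 170 (z) x 8 mm (x), ~0.4 kg. +z points to its upper short edge at the start; +x is the normal of the face with the flat black ring gasket (88 mm across; 40 mm at each end are bare). It starts in the bin, gasket up, leaning 32 deg from vertical on the rim of the -x wall, foot in the corner at the +x wall; 68 mm stick out past the rim.
- bin: Narrow dark sheet-steel bin, fixed: outside 68 (x) x 208 (y) x 90 mm high, walls and floor 4 mm, open on top. Origin: centre of its underside; z up; its -x long wall is on the robot's right (yaw 67 to 113 deg). The cover stands in its +y part, the bushing at its -y end.
- rest: Rest, fixed. Origin: centre of underside; yaw 67 to 113 deg. Steel base 150 (x) x 230 (y) x 8 mm. On the robot's left a lip along y, 12 mm high, 6 thick, inner face at x = +45 mm. On its right a 12 mm round bar along y at x = -20 mm, axis 96 mm above the underside, 200 mm long, on posts at y = +-100 mm. With its foot at the lip the cover leans 31 deg, with the foot nearer the bar less.
- bushing: Bystander: loose steel bushing, 42 mm diameter, 40 mm high, standing in the -y end of the bin. Origin: centre of its underside.
- meter: Bystander: loose grey hand-held meter lying flat, 110 x 58 x 26 mm, between bin and rest. Origin: centre of its underside; x along its length.
- jar: Bystander: loose white jar, 64 mm diameter, 85 mm high, standing between bin and rest, nearer the robot. Origin: centre of its underside.
Mind the look-alikes: they are no part of the job. What is shaped like the bin but green is not meant.

How it is judged:
By the outcome, as a careful person would: the job done as asked, in the order asked, and still so for the second after the job is handed in, with the robot touching nothing.
It also fails if it takes over 45 s, if anything falls off the work surface, if the arm or the gripper's body presses on something with over 40 N, if the wrist force passes 120 N, or if a joint passes its speed limit or range.

ROBOT

A 7-joint arm with a two-finger parallel gripper is mounted at the origin on the work surface. World frame = base frame: x ahead of the robot, y to its left, z up, the work surface at z = 0. Lengths are in m, angles in rad, forces in N, time in s.
With the tool pointing down it reaches from about 0.35 to 0.9 m from the base axis. Payload 7.2 kg.
Tool frame: the origin (TCP) lies at the very end of the fingers, on their centre line; the grasp point (between the pads) lies env.grip_depth behind it (env.grip_depth is the distance from the TCP to the grasp point, in m); z points along the fingers, y is the direction in which the jaws open and shut (so a half turn about z gives the same grasp; the last joint's range is limited). The gripper opens to 85 mm and grips with 20 to 120 N. Pads are 22 mm wide; open, the fingers measure 114 mm over their backs; the gripper's body (76 mm by 85 mm) begins 54 mm behind the grasp point. The pads swing forward as they close: fully open they stand 13 mm farther back than shut.
Start: joints at [1.144, 0.411, -0.013, 1.596, 0.006, 1.134, -0.082], TCP at [0.219, -0.585, 0.194] pointing down, gripper open.
Joint ranges: [-2.95, 2.95], [-0.29, 1.99], [-1.47, 1.44], [0.14, 2.54], [-1.03, 4.17], [0.13, 1.85], [-2.86, 2.86]. Speed limits (rad/s): [2.39, 2.39, 3.01, 3.01, 3.14, 3.14, 3.14].

INTERFACE

Orientations are given as a unit quaternion [x, y, z, w].
In Python, from bench import monitor, cams, env gives the robot as it stands.
- The arm moves only by the tool arm_command, never from a script. Its argument "rows" is a list of rows, each a list of 7 numbers: the shift along the tool's x, y, z in cm, then the turn, a rotation vector about the tool's x, y, z in rad, then the opening, from 0 (shut) to 1 (fully open). In form: [[dx, dy, dz, rx, ry, rz, hand], ...]. A call has 1 to 5 rows; each row is the pose to reach, as a shift and turn from the pose commanded when the call began, along the tool's axes at that moment; what a row does not reach only later rows make up. A row lasts 1/10 s, in which the tool goes at most 50 mm and 8.59 degrees, less where a joint would pass 70% of its speed; a pose out of reach is approached as far as the arm can. A call with a gripper value outside its range is refused whole. The fingers move at their own pace and stop on an object; the grip force is fixed at half the most. Time passes only in rows, so rows that repeat a pose let the fingers close. It gives the time, the measured TCP pose, the force and the opening at its end, in the units of the state.
- monitor.read_state(): the state, without advancing time (a new reading comes with each control period).
- cams.snapshot(name): name is "scene" or "top" or "wrist"; returns a dict with "frame" (384x512x3 uint8, red, green, blue), "range_z" (384x512 float32, m along the optical axis (not along the pixel's ray), 0 where there is no reading), "fx", "fy", "cx", "cy" (pixels), "D" ([k1, k2, p1, p2, k3] as OpenCV has them; the pictures are not rectified), "world_from_camera" (4x4, takes a point from camera to world coordinates); the wrist camera has in their place "T_tool_cam" (4x4, takes a point from camera to tool coordinates, whose origin is the TCP and whose axes are the flange's). Camera axes: x right, y up, looking along -z (the intrinsics and any distortion apply to the point x, -y, -z); pixel columns grow to the right and rows downward; lengths in m; the calibration is good to about 2 mm. A picture is of the moment at which its call begins: read the wrist's pose just before it.
- env.finish_job(): hands the job in, once; it reports no verdict.
The state is a dict: "time": time; "qpos": joint angles; "dq": joint speeds; "tau": joint torques, N m; "position": TCP position; "orientation": TCP orientation; "contact_force": force on the tool from outside, world axes, zero at the start; "moment": the same for the moment, N m; "width": finger opening in m.
Only numpy, scipy, OpenCV 4.12 (cv2) and the standard library are available. Lean on these libraries where they do the work, as an engineer would, in place of code of your own. Each camera call takes 0.05 s, during which the arm holds its last target.

## Working session

There is one attempt and no reset: what is moved stays moved. The work goes in short steps, Python scripts to look and compute and a tool call to move; the robot and the scene stay as the last step left them, time stands still between calls to the robot, and variables do not carry over. Pictures are saved under pics/ and viewed, and the job is handed in when it is done.

Besides the shell and the picture viewer there is one more tool, called after "Request:" as name([rows], argument=value, ...), one row to a line, values as JSON. arm_command: Moves the arm, as the interface text tells. Its arguments: {"type":"object","properties":{"rows":{"type":"array"}},"required":["rows"]}

```bash
ls; mkdir -p pics; python3 - <<'E'
from bench import monitor,cams,env
import cv2,numpy as np
print(monitor.read_state()); print(env.grip_depth)
for n in ["scene","top","wrist"]:
    s=cams.snapshot(n); cv2.imwrite(f"pics/{n}0.png",s["frame"][:,:,::-1]); np.savez(f"{n}0.npz",**s)
    print(n,[ (k,np.round(s[k],4).tolist()) for k in s if k not in("frame","range_z")])
E
```

```text
pics
{'time': 0.0, 'qpos': array([ 1.14378759,  0.41188557, -0.01271646,  1.59706165,  0.00556365,
        1.13428896, -0.08217616]), 'dq': array([ 1.15746552e-03, -6.95375282e-05, -1.28035436e-03,  6.27984268e-04,
        1.44782265e-03,  7.60756763e-05, -9.96255867e-04]), 'tau': array([-4.05855135e-04, -6.00625920e+01,  6.81764893e-01, -2.99417764e+01,
        1.38178669e-02,  1.05048297e-02, -7.43484037e-06]), 'position': array([ 0.21924796, -0.58468164,  0.1928548 ]), 'orientation': array([ 9.83946513e-01,  1.78461799e-01, -1.82505961e-04, -7.83348857e-04]), 'contact_force': array([-0.1875241 , -0.47727345,  0.48557458]), 'moment': array([-0.02174674, -0.04646886,  0.02816264]), 'width': 0.08517751675195724}
0.0187
scene [('fx', 415.1674), ('fy', 415.1674), ('cx', 257.1825), ('cy', 196.2778), ('D', [-0.0888, 0.0, 0.0, 0.0, 0.0]), ('world_from_camera', [[-0.7191, -0.4607, 0.5203, 1.1266], [0.6949, -0.4764, 0.5386, 0.4732], [-0.0003, 0.7489, 0.6627, 0.8213], [0.0, 0.0, 0.0, 1.0]])]
top [('fx', 478.4171), ('fy', 478.4171), ('cx', 253.3848), ('cy', 190.0339), ('D', [-0.0953, 0.0, 0.0, 0.0, 0.0]), ('world_from_camera', [[0.0169, 0.9852, -0.1707, 0.3233], [-0.9998, 0.0184, 0.0076, -0.1202], [0.0107, 0.1705, 0.9853, 1.2383], [0.0, 0.0, 0.0, 1.0]])]
wrist [('fx', 287.7171), ('fy', 287.7171), ('cx', 256.3693), ('cy', 191.25), ('D', [-0.0413, 0.0, 0.0, 0.0, 0.0]), ('T_tool_cam', [[-0.0, 0.9663, 0.2574, 0.0647], [1.0, 0.0001, -0.0003, 0.0002], [-0.0003, 0.2574, -0.9663, -0.1813], [0.0, 0.0, 0.0, 1.0]])]
```

View pics/scene0.png

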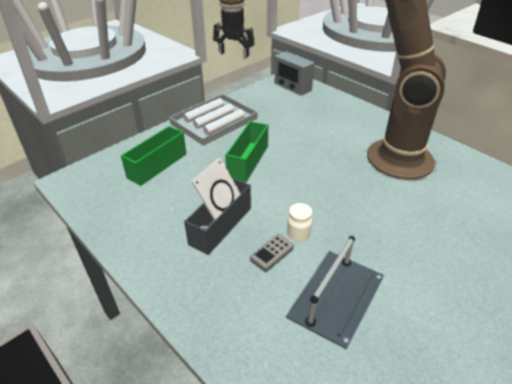

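View pics/top0.png

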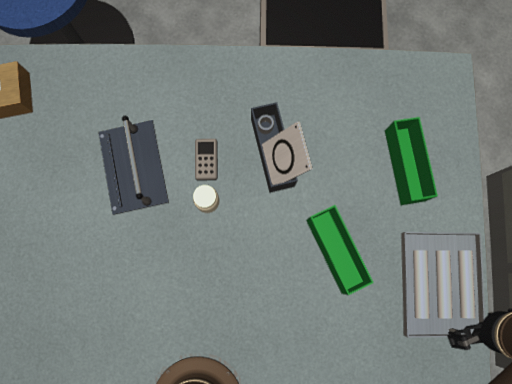

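View pics/wrist0.png

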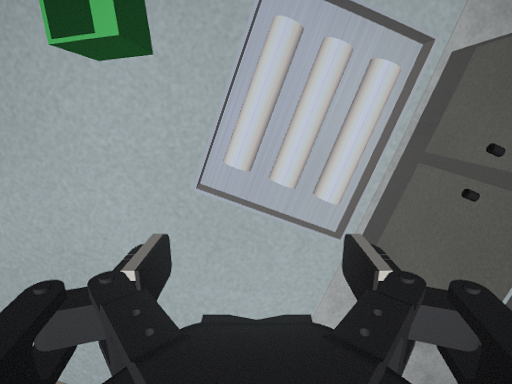

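```bash
cat > h.py <<'E'
import numpy as np,cv2
def load(n): return dict(np.load(n+".npz"))
def K(s): return np.array([[s["fx"],0,s["cx"]],[0,s["fy"],s["cy"]],[0,0,1.]])
def rays(s,uv):
    p=cv2.undistortPoints(np.asarray(uv,float).reshape(-1,1,2),K(s),s["D"].astype(float)).reshape(-1,2)
    return np.c_[p[:,0],-p[:,1],-np.ones(len(p))]   # per unit depth
def T(s,T0=None):
    return s["world_from_camera"] if "world_from_camera" in s else T0@s["T_tool_cam"]
def onz(s,uv,z,T0=None):
    M=T(s,T0); d=rays(s,uv)@M[:3,:3].T; o=M[:3,3]
    return o+d*((z-o[2])/d[:,2])[:,None]
def cloud(s,mask,T0=None):
    v,u=np.nonzero(mask&(s["range_z"]>0)); M=T(s,T0)
    r=rays(s,np.c_[u,v])*s["range_z"][v,u][:,None]
    return np.c_[u,v],r@M[:3,:3].T+M[:3,3]
def proj(s,P,T0=None):
    M=np.linalg.inv(T(s,T0)); p=np.asarray(P)@M[:3,:3].T+M[:3,3]
    p=p*[1,-1,-1]
    return cv2.projectPoints(p.reshape(-1,1,3),np.zeros(3),np.zeros(3),K(s),s["D"].astype(float))[0].reshape(-1,2)
E
python3 - <<'E'
from h import *
for n in("top","scene"):
    s=load(n+"0"); f=s["frame"]
    if n=="top": x0,x1,y0,y1=80,340,80,240
    else: x0,x1,y0,y1=150,410,130,350
    cv2.imwrite(f"pics/{n}z.png",cv2.resize(f[y0:y1,x0:x1,::-1],None,fx=780/260 if n=="top" else 2.7,fy=3 if n=="top" else 2.7,interpolation=cv2.INTER_CUBIC))
s=load("top0"); m=np.zeros((384,512),bool); m[230:260,180:250]=1
_,P=cloud(s,m); print("table",P[:,2].mean(),P[:,2].std())
s=load("scene0"); m=np.zeros((384,512),bool); m[140:200,290:350]=1
_,P=cloud(s,m); print("table",P[:,2].mean(),P[:,2].std())
E
```

```text
table 0.0005246152986516118 0.002400641259653848
table -0.0015866575615850734 0.0017103300571010105
```

View pics/topz.png

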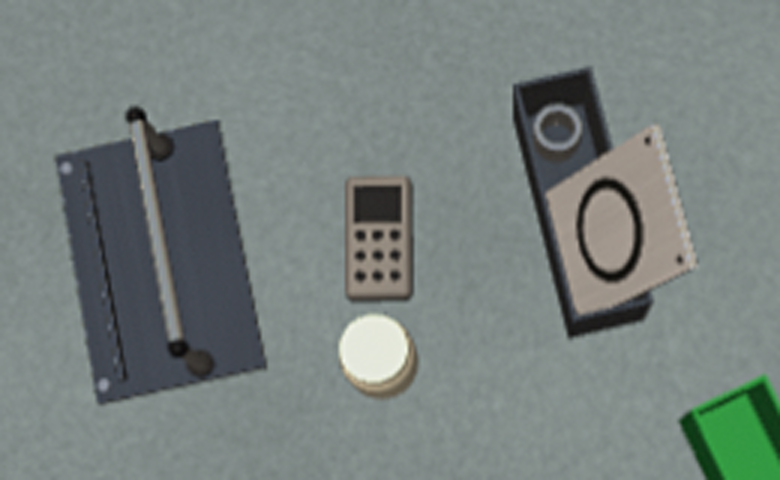

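View pics/scenez.png

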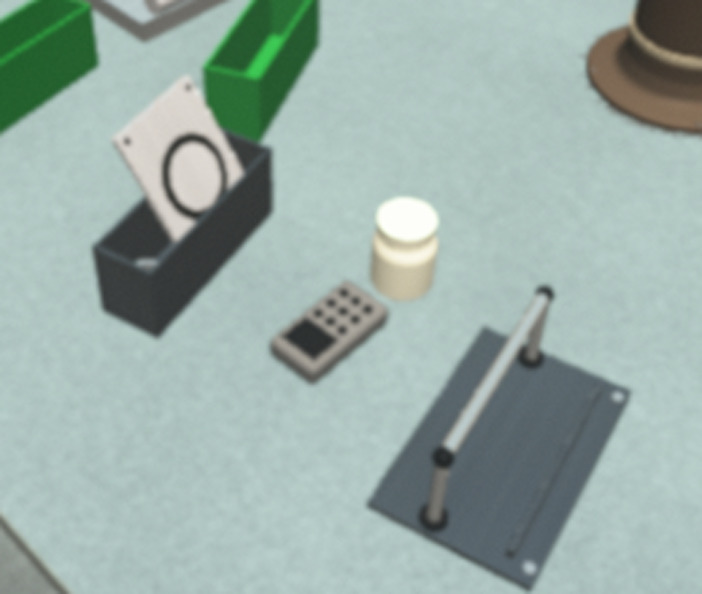

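```bash
python3 - <<'E'
from h import *
t=load("top0"); s=load("scene0")
z=lambda a:np.array(a,float)/3+80
zs=lambda a:np.array(a,float)/2.7+[150,130]
np.set_printoptions(precision=4,suppress=True)
c=z([(55,157),(218,121),(267,368),(99,404)]); P=onz(t,c,.008); print("rest top\n",P,P.mean(0))
print([np.linalg.norm(P[i]-P[(i+1)%4]) for i in range(4)])
e=P[0]-P[3];f=P[1]-P[2];print("yaw of long edges",np.degrees(np.arctan2(e[1],e[0])),np.degrees(np.arctan2(f[1],f[0])))
c2=zs([(533,590),(368,506),(487,327),(631,392)]); Q=onz(s,c2,.008); print("rest scene\n",Q,Q.mean(0))
print("bar top",onz(t,z([(136,115),(177,348)]),.096)); print("bar sc",onz(s,zs([(443,456),(544,294)]),.096))
print("lip top",onz(t,z([(86,162),(124,380)]),.018)); 
# bin outer rim corners
B=onz(t,z([(515,86),(591,69),(651,300),(570,336)]),.09); print("bin top (last right corner is base?)\n",B)
B=onz(s,zs([(95,245),(157,288),(271,150)]),.09); print("bin scene far-right, far-left, near-left\n",B)
# cover
for n,S,(x0,x1,y0,y1) in(("top",t,(255,320,118,190)),("scene",s,(190,245,155,225))):
    f=S["frame"].astype(int); m=np.zeros(f.shape[:2],bool); m[y0:y1,x0:x1]=1
    m&=(f[:,:,0]>f[:,:,2]+4)&(f[:,:,0]>100)
    m=cv2.erode(m.astype(np.uint8),np.ones((3,3)))>0
    _,P=cloud(S,m); 
    c=P.mean(0)
    for _ in range(5):
        u,sv,vt=np.linalg.svd(P-c); nn=vt[2]*np.sign(vt[2,2]); d=(P-c)@nn; k=abs(d)<.006; P=P[k]; c=P.mean(0)
    print(n,len(P),"c",c,"n",nn,"lean",np.degrees(np.arcsin(nn[2])),"yaw n",np.degrees(np.arctan2(nn[1],nn[0])),"res",d.std())
    mm=np.zeros(f.shape[:2],np.uint8); mm[m]=255; cv2.imwrite(f"pics/m_{n}.png",cv2.resize(mm[y0:y1,x0:x1],None,fx=5,fy=5))
E
```

```text
rest top
 [[0.6861 0.2897 0.008 ]
 [0.7216 0.1442 0.008 ]
 [0.499  0.0892 0.008 ]
 [0.4646 0.2343 0.008 ]] [0.5928 0.1893 0.008 ]
[np.float64(0.14969044222202674), np.float64(0.22925971873963072), np.float64(0.1491123706242909), np.float64(0.22825762936556304)]
yaw of long edges 14.045852157354316 13.899119400481295
rest scene
 [[0.6885 0.2942 0.008 ]
 [0.7253 0.1514 0.008 ]
 [0.5007 0.0971 0.008 ]
 [0.4679 0.2386 0.008 ]] [0.5956 0.1953 0.008 ]
bar top [[0.6974 0.1946 0.096 ]
 [0.5014 0.1481 0.096 ]]
bar sc [[0.6954 0.1964 0.096 ]
 [0.5023 0.1491 0.096 ]]
lip top [[0.6789 0.258  0.018 ]
 [0.4847 0.2109 0.018 ]]
bin top (last right corner is base?)
 [[ 0.73   -0.1213  0.09  ]
 [ 0.7464 -0.185   0.09  ]
 [ 0.5492 -0.2355  0.09  ]
 [ 0.5182 -0.1696  0.09  ]]
bin scene far-right, far-left, near-left
 [[ 0.7459 -0.1799  0.09  ]
 [ 0.7386 -0.0978  0.09  ]
 [ 0.535  -0.166   0.09  ]]
top 1218 c [ 0.6113 -0.2074  0.0923] n [-0.2143  0.8224  0.5271] lean 31.80885863039928 yaw n 104.60490572455559 res 0.0015949812516778527
scene 1075 c [ 0.6174 -0.2133  0.104 ] n [-0.2102  0.8188  0.5342] lean 32.286660256716 yaw n 104.40011566021865 res 0.001607661694756206
```

```bash
python3 - <<'E'
from h import *
np.set_printoptions(precision=4,suppress=True)
t=load("top0"); s=load("scene0")
z=lambda a:np.array(a,float)/3+80-.33
zs=lambda a:np.array(a,float)/2.7+[150,130]-.33
n=np.array([-.2123,.8206,.5307]); n/=np.linalg.norm(n); c=np.array([.6113,-.2074,.0923])
def onpl(S,uv):
    M=S["world_from_camera"]; d=rays(S,uv)@M[:3,:3].T; o=M[:3,3]
    return o+d*(((c-o)@n)/(d@n))[:,None]
y=np.cross([0,0,1],n); y/=np.linalg.norm(y); zz=np.cross(n,y); print("plate y",y,"plate z",zz)
for S,k,p in((t,z,[(657,124),(694,268),(545,189),(580,316),(610,230)]),(s,zs,[(113,140),(189,77),(180,240),(243,180),(195,175)])):
    P=onpl(S,k(p)); print(P); print("local y,z:", (P-c)@np.c_[y,zz])
E
```

```text
plate y [-0.9681 -0.2505  0.    ] plate z [ 0.1329 -0.5138  0.8476]
[[ 0.6778 -0.2327  0.158 ]
 [ 0.5628 -0.2614  0.1564]
 [ 0.661  -0.1484  0.021 ]
 [ 0.5477 -0.18    0.0245]
 [ 0.61   -0.2014  0.0824]]
local y,z: [[-0.0581  0.0775]
 [ 0.0605  0.0756]
 [-0.0629 -0.0841]
 [ 0.0547 -0.0799]
 [-0.0002 -0.0116]]
[[ 0.6816 -0.2277  0.1518]
 [ 0.5638 -0.2567  0.1495]
 [ 0.6594 -0.1664  0.0481]
 [ 0.5528 -0.1919  0.045 ]
 [ 0.6086 -0.2005  0.0806]]
local y,z: [[-0.0629  0.0702]
 [ 0.0584  0.0675]
 [-0.0568 -0.0521]
 [ 0.0528 -0.0558]
 [ 0.0009 -0.0138]]
```

View pics/m_top.png

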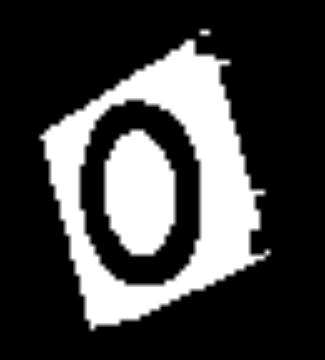

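```bash
cat > mv.py <<'E'
import sys,numpy as np
from bench import monitor
from scipy.spatial.transform import Rotation as R
np.set_printoptions(precision=3,suppress=True)
n=np.array([-.2123,.8206,.5307]); n/=np.linalg.norm(n)
y=np.cross([0,0,1],n); y/=np.linalg.norm(y); zz=np.cross(n,y)
Rg=np.c_[-y,-n,-zz]
def delta(p,Rt):
    st=monitor.read_state(); R0=R.from_quat(st["orientation"])
    sh=R0.inv().apply(np.asarray(p)-st["position"])*100
    rv=(R0.inv()*R.from_matrix(Rt)).as_rotvec()
    print("t",st["time"],"pos",st["position"],"F",st["contact_force"],"w",round(st["width"],4),"q",st["qpos"])
    print("shift cm",sh,"dist",np.linalg.norm(sh),"rv",rv,"deg",np.degrees(np.linalg.norm(rv)))
E
python3 - <<'E'
from mv import *
g=np.array([.6167,-.2287,.1199])
print(Rg)
delta([.55,-.34,.30],Rg); delta(g+.10*zz,Rg)
E
```

```text
[[ 0.968  0.212 -0.133]
 [ 0.25  -0.821  0.514]
 [-0.    -0.531 -0.848]]
t 0.15 pos [ 0.219 -0.585  0.193] F [ 0.03   0.768 -0.19 ] w 0.0858 q [ 1.144  0.412 -0.013  1.597  0.006  1.134 -0.082]
shift cm [ 39.564 -11.323 -10.685] dist 42.51690480711165 rv [0.558 0.03  0.103] deg 32.53436627224941
t 0.15 pos [ 0.219 -0.585  0.193] F [ 0.03   0.768 -0.19 ] w 0.0858 q [ 1.144  0.412 -0.013  1.597  0.006  1.134 -0.082]
shift cm [ 49.159 -14.114  -1.148] dist 51.15771718676044 rv [0.558 0.03  0.103] deg 32.53436627224941
```

Request:
arm_command([
  [4, -1.1, -3, 0, 0, 0, 1],
  [8, -2.2, -5, 0.06, 0, 0.01, 1],
  [12, -3.4, -7, 0.12, 0.01, 0.02, 1],
  [16, -4.6, -9, 0.18, 0.01, 0.03, 1],
  [20, -5.7, -10.7, 0.24, 0.01, 0.04, 1],
])

```text
time: 0.65
position: [0.3878, -0.4605, 0.3021]
orientation: [0.98, 0.157, -0.017, -0.119]
contact_force: [-0.7, 0.2, 0.4]
width: 0.0854
```

```bash
python3 - <<'E'
from mv import *
g=np.array([.6167,-.2287,.1199])
delta([.55,-.34,.30],Rg); delta(g+.10*zz,Rg)
E
```

```text
t 0.65 pos [ 0.388 -0.461  0.302] F [-0.683  0.168  0.407] w 0.0854 q [ 0.897  0.472 -0.07   1.277 -0.071  1.612 -0.416]
shift cm [19.173 -6.128  1.823] dist 20.210920974936553 rv [0.317 0.021 0.062] deg 18.565869922121266
t 0.65 pos [ 0.388 -0.461  0.302] F [-0.683  0.168  0.407] w 0.0854 q [ 0.897  0.472 -0.07   1.277 -0.071  1.612 -0.416]
shift cm [28.596 -6.937 11.89 ] dist 31.7368445656215 rv [0.317 0.021 0.062] deg 18.565869922121266
```

Request:
arm_command([
  [4, -1.2, 0.4, 0.06, 0, 0.01, 1],
  [8, -2.4, 0.8, 0.12, 0.01, 0.02, 1],
  [12, -3.6, 1.2, 0.18, 0.01, 0.03, 1],
  [16, -4.9, 1.5, 0.25, 0.02, 0.05, 1],
  [19.2, -6.1, 1.8, 0.317, 0.02, 0.06, 1],
])

```text
time: 1.15
position: [0.5403, -0.3447, 0.291]
orientation: [0.957, 0.124, -0.036, -0.261]
contact_force: [1.5, 0.9, -2.9]
width: 0.0854
```

```bash
python3 - <<'E'
from mv import *
g=np.array([.6167,-.2287,.1199])
delta(g+.12*zz,Rg)
from bench import cams
import cv2
st=monitor.read_state();s=cams.snapshot("wrist"); cv2.imwrite("pics/w1.png",s["frame"][:,:,::-1]); np.savez("wrist1.npz",pos=st["position"],q=st["orientation"],**s)
E
```

```text
t 1.15 pos [ 0.54  -0.345  0.291] F [ 1.501  0.945 -2.879] w 0.0854 q [ 0.824  0.732 -0.32   0.982 -0.154  1.846 -0.785]
shift cm [10.349  1.03   7.41 ] dist 12.769323182526934 rv [0.026 0.006 0.004] deg 1.5614146006418492
```

View pics/w1.png

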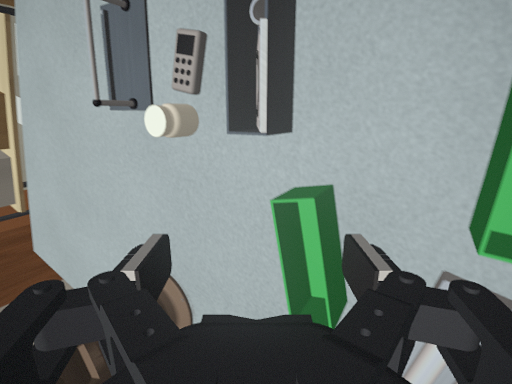

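Request:
arm_command([
  [3, 0.3, 2.4, 0, 0, 0, 1],
  [6, 0.6, 4.6, 0, 0, 0, 1],
  [9, 0.9, 6.8, 0, 0, 0, 1],
  [10.3, 1, 7.4, 0, 0, 0, 1],
  [10.3, 1, 7.4, 0, 0, 0, 1],
])

```text
time: 1.7
position: [0.6309, -0.2901, 0.2226]
orientation: [0.956, 0.126, -0.035, -0.261]
contact_force: [0.2, -0.4, 0.7]
width: 0.0857
```

```bash
cat > w.py <<'E'
from mv import *
from bench import cams
import cv2,sys
def wrist(k):
    st=monitor.read_state();s=cams.snapshot("wrist"); cv2.imwrite(f"pics/w{k}.png",s["frame"][:,:,::-1]); np.savez(f"wrist{k}.npz",pos=st["position"],q=st["orientation"],**s)
E
python3 - <<'E'
from w import *
g=np.array([.6167,-.2287,.1199])
delta(g+.12*zz,Rg);delta(g,Rg)
wrist(2)
E
```

```text
t 1.7 pos [ 0.631 -0.29   0.223] F [ 0.186 -0.407  0.683] w 0.0857 q [ 0.699  0.841 -0.331  0.937 -0.159  1.743 -0.878]
shift cm [0.162 0.115 0.052] dist 0.2053722228167051 rv [0.026 0.006 0.008] deg 1.5985425240545448
t 1.7 pos [ 0.631 -0.29   0.223] F [ 0.186 -0.407  0.683] w 0.0857 q [ 0.699  0.841 -0.331  0.937 -0.159  1.743 -0.878]
shift cm [ 0.229 -0.198 12.048] dist 12.051801470380981 rv [0.026 0.006 0.008] deg 1.5985425240545448
```

View pics/w2.png

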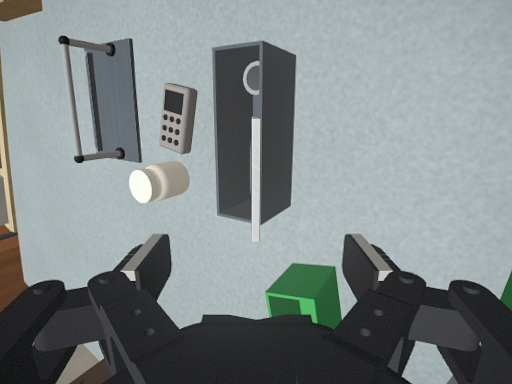

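```bash
python3 - <<'E'
from h import *
from scipy.spatial.transform import Rotation as R
np.set_printoptions(precision=4,suppress=True)
s=load("wrist2"); T0=np.eye(4);T0[:3,:3]=R.from_quat(s["q"]).as_matrix();T0[:3,3]=s["pos"]
f=s["frame"].astype(int)
for v in range(112,250,8): 
    r=f[v,240:275].sum(1); print(v,[240+i for i in np.nonzero(r>520)[0]][:1],[240+i for i in np.nonzero(r>520)[0]][-1:],end=";")
P=onz(s,[(256,118),(255.5,241)],.151,T0); print("\nedge ends",P,P.mean(0),np.linalg.norm(P[0]-P[1]))
d=P[0]-P[1];print("yaw",np.degrees(np.arctan2(d[1],d[0])))
E
```

```text
112 [] [];120 [np.int64(252)] [np.int64(259)];128 [np.int64(252)] [np.int64(259)];136 [np.int64(252)] [np.int64(259)];144 [np.int64(252)] [np.int64(259)];152 [np.int64(252)] [np.int64(259)];160 [np.int64(252)] [np.int64(259)];168 [np.int64(252)] [np.int64(259)];176 [np.int64(252)] [np.int64(259)];184 [np.int64(252)] [np.int64(259)];192 [np.int64(252)] [np.int64(259)];200 [np.int64(252)] [np.int64(259)];208 [np.int64(252)] [np.int64(259)];216 [np.int64(252)] [np.int64(258)];224 [np.int64(240)] [np.int64(274)];232 [np.int64(240)] [np.int64(274)];240 [np.int64(240)] [np.int64(274)];248 [np.int64(240)] [np.int64(274)];
edge ends [[ 0.6795 -0.2325  0.151 ]
 [ 0.564  -0.2629  0.151 ]] [ 0.6218 -0.2477  0.151 ] 0.11940595465514275
yaw 14.775082293051502
```

Request:
arm_command([
  [0.2, -0.1, 2, 0.026, 0.006, 0.008, 1],
  [0.2, -0.1, 4, 0.026, 0.006, 0.008, 1],
  [0.2, -0.1, 6, 0.026, 0.006, 0.008, 1],
  [0.2, -0.2, 8, 0.026, 0.006, 0.008, 1],
  [0.2, -0.2, 8, 0.026, 0.006, 0.008, 1],
])

```text
time: 2.25
position: [0.6196, -0.2513, 0.1558]
orientation: [0.954, 0.119, -0.034, -0.273]
contact_force: [0.6, 0.3, 1.3]
width: 0.0852
```

```bash
python3 - <<'E'
from w import *
g=np.array([.6167,-.2287,.1199])
delta(g,Rg)
wrist(3)
E
```

```text
t 2.25 pos [ 0.62  -0.251  0.156] F [0.578 0.289 1.264] w 0.0852 q [ 0.705  0.834 -0.347  1.124 -0.173  1.575 -0.871]
shift cm [ 0.281 -0.019  4.238] dist 4.24741300231718 rv [ 0.002 -0.002 -0.004] deg 0.26326210642397563
```

View pics/w3.png

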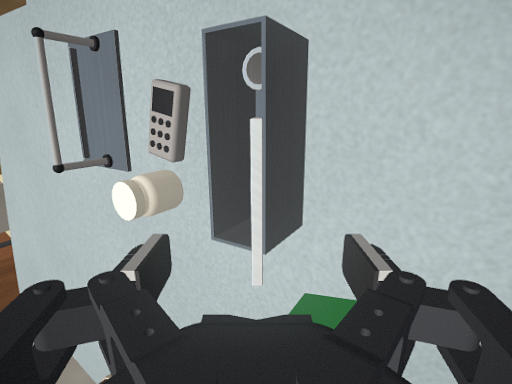

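Request:
arm_command([
  [0.2, 0, 2, 0, 0, 0, 1],
  [0.3, 0, 3.6, 0, 0, 0, 1],
  [0.3, 0, 4.2, 0, 0, 0, 1],
  [0.3, 0, 4.2, 0, 0, 0, 1],
  [0.3, 0, 4.2, 0, 0, 0, 0.4],
])

```text
time: 2.8
position: [0.6195, -0.2297, 0.1218]
orientation: [0.954, 0.12, -0.033, -0.272]
contact_force: [0.0, 0.8, -0.5]
width: 0.0732
```

Request:
arm_command([
  [0, 0, 0, 0, 0, 0, 0.3],
  [0, 0, 0, 0, 0, 0, 0.2],
  [0, 0, 0, 0, 0, 0, 0],
  [0, 0, 0, 0, 0, 0, 0],
  [0, 0, 0, 0, 0, 0, 0],
])

```text
time: 3.3
position: [0.6191, -0.2282, 0.1205]
orientation: [0.954, 0.12, -0.033, -0.273]
contact_force: [0.2, -0.7, 0.0]
width: 0.0002
```

```bash
python3 - <<'E'
from w import *
g=np.array([.6167,-.2287,.1199])
delta(g,Rg)
wrist(4)
E
```

```text
t 3.3 pos [ 0.619 -0.228  0.121] F [ 0.199 -0.739  0.047] w 0.0002 q [ 0.693  0.84  -0.354  1.201 -0.174  1.487 -0.87 ]
shift cm [-0.246  0.021  0.059] dist 0.2533414925868997 rv [ 0.002 -0.003 -0.002] deg 0.2521779885902864
```

View pics/w4.png

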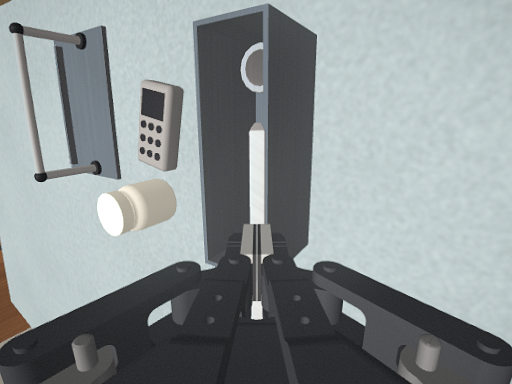

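```bash
python3 - <<'E'
from w import *
from h import *
s=load("wrist4"); f=s["frame"]
cv2.imwrite("pics/w4z.png",cv2.resize(f[105:335,180:340,::-1],None,fx=2.6,fy=2.6,interpolation=cv2.INTER_CUBIC))
print(s["range_z"][110:330:10,257])
s=cams.snapshot("scene"); cv2.imwrite("pics/s4.png",cv2.resize(s["frame"][100:280,150:350,::-1],None,fx=3.3,fy=3.3,interpolation=cv2.INTER_CUBIC))
E
```

```text
[0.306 0.308 0.141 0.143 0.145 0.145 0.146 0.149 0.15  0.151 0.151 0.155
 0.14  0.129 0.119 0.116 0.118 0.119 0.12  0.121 0.169 0.08 ]
```

View pics/w4z.png

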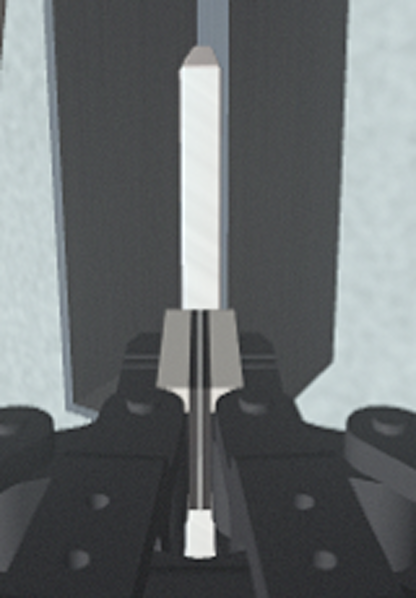

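View pics/s4.png

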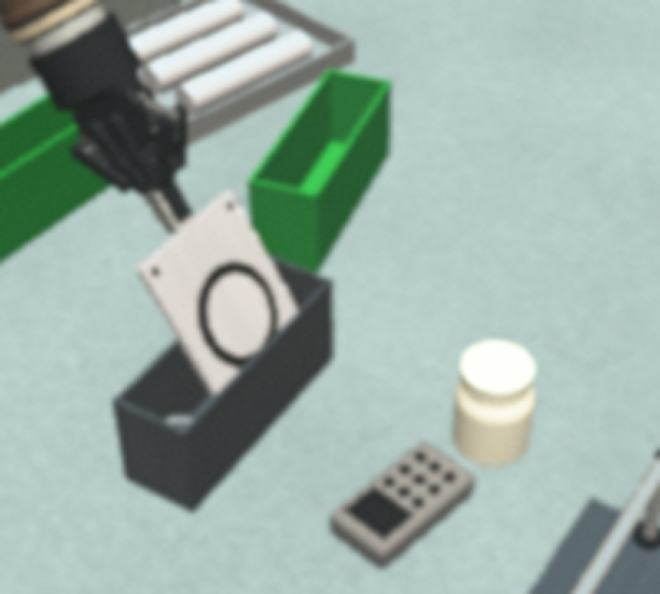

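```bash
python3 - <<'E'
from h import *
from scipy.spatial.transform import Rotation as R
np.set_printoptions(precision=4,suppress=True)
s=load("wrist4"); T0=np.eye(4);T0[:3,:3]=R.from_quat(s["q"]).as_matrix();T0[:3,3]=s["pos"]
I=np.eye(4)
for v,u in[(130,257),(150,257),(180,257),(210,257),(220,257),(226,248),(226,266),(240,248),(240,266),(300,257),(310,257)]:
    m=np.zeros((384,512),bool); m[v,u]=1
    _,P=cloud(s,m,T0);_,L=cloud(s,m,I); print(v,u,"world",P,"tool",L)
from bench import monitor;st=monitor.read_state();print(st["width"],st["contact_force"])
E
```

```text
130 257 world [[ 0.6796 -0.233   0.1521]] tool [[ 0.0575 -0.     -0.0371]]
150 257 world [[ 0.6698 -0.2349  0.1511]] tool [[ 0.0475  0.     -0.0359]]
180 257 world [[ 0.6547 -0.2386  0.1509]] tool [[ 0.032   0.     -0.0357]]
210 257 world [[ 0.6397 -0.2435  0.1524]] tool [[ 0.0162  0.     -0.0375]]
220 257 world [[ 0.6334 -0.2441  0.1509]] tool [[ 0.0099  0.     -0.0358]]
226 248 world [[ 0.6342 -0.2453  0.1617]] tool [[ 0.0104 -0.0045 -0.0456]]
226 266 world [[ 0.6359 -0.2527  0.1566]] tool [[ 0.0103  0.0046 -0.0453]]
240 248 world [[ 0.6359 -0.2539  0.1749]] tool [[ 0.01   -0.0041 -0.0615]]
240 266 world [[ 0.6382 -0.261   0.1715]] tool [[ 0.0105  0.004  -0.0626]]
300 257 world [[ 0.6182 -0.2698  0.1849]] tool [[-0.0111 -0.     -0.0759]]
310 257 world [[ 0.5788 -0.2584  0.1512]] tool [[-0.0464  0.0001 -0.0363]]
-0.000334884161379598 [0.5964 0.3709 0.4577]
```

```bash
python3 - <<'E'
from h import *
np.set_printoptions(precision=4,suppress=True)
s=load("wrist4"); I=np.eye(4)
print(proj(s,[[.011,y,z] for z in(0,-.02,-.037,-.045) for y in(-.006,.006)],I))
for n in("wrist2","wrist4"):
    s=load(n); m=s["range_z"]<.2; m[:, :150]=0; m[:,370:]=0
    uv,L=cloud(s,m,I); k=(L[:,2]>-.09)&(abs(L[:,0])<.03)&(abs(L[:,1])<.06); L=L[k];uv=uv[k]; o=np.argsort(-L[:,2])[::max(1,len(L)//25)][:25]; print(n,np.c_[uv[o],L[o]])
E
```

```text
[[247.6681 199.2096]
 [265.9396 199.216 ]
 [246.6841 208.8499]
 [267.0347 208.8568]
 [245.6538 218.951 ]
 [268.1811 218.9583]
 [245.0892 224.4904]
 [268.8094 224.4978]]
wrist2 [[170.     255.      -0.0033  -0.0437  -0.0505]
 [344.     254.      -0.0009   0.0425  -0.0542]
 [159.     234.       0.0104  -0.0463  -0.0559]
 [345.     261.      -0.0029   0.0423  -0.0573]
 [167.     262.      -0.0028  -0.0427  -0.0587]
 [351.     237.       0.0106   0.0432  -0.0597]
 [167.     277.      -0.0093  -0.0426  -0.0612]
 [156.     240.       0.0102  -0.0455  -0.0623]
 [160.     240.       0.0108  -0.0433  -0.0635]
 [352.     246.       0.0084   0.0423  -0.0646]
 [163.     286.      -0.0112  -0.0432  -0.0658]
 [160.     260.       0.0027  -0.043   -0.0668]
 [161.     269.      -0.0011  -0.0425  -0.0679]
 [158.     252.       0.0077  -0.0426  -0.0691]
 [157.     257.       0.0059  -0.0429  -0.0701]
 [355.     269.       0.0007   0.0422  -0.0711]
 [158.     285.      -0.0065  -0.043   -0.0722]
 [367.     250.       0.0107   0.0456  -0.0732]
 [155.     279.      -0.0022  -0.0431  -0.0743]
 [358.     2
[... 784 characters left out ...]
  0.0107  -0.0046  -0.0709]
 [259.     275.       0.0005   0.0008  -0.0753]
 [259.     295.      -0.0086   0.0008  -0.076 ]
 [259.     271.       0.0033   0.0008  -0.0767]
 [248.     259.       0.0109  -0.0035  -0.0809]
 [267.     260.       0.0115   0.0037  -0.0828]
 [262.     266.       0.0095   0.0018  -0.0838]
 [245.     263.       0.0112  -0.0045  -0.0846]
 [274.     262.       0.012    0.0062  -0.0853]
 [267.     265.       0.0112   0.0036  -0.0859]
 [202.     277.       0.0065  -0.0205  -0.0866]
 [295.     265.       0.0118   0.0138  -0.0872]
 [267.     311.      -0.0074   0.0038  -0.0878]
 [263.     314.      -0.0082   0.0022  -0.0885]
 [333.     264.       0.0134   0.027   -0.0893]]
```

```bash
python3 - <<'E'
from h import *
np.set_printoptions(precision=4,suppress=True)
I=np.eye(4)
for n in("wrist0","wrist2","wrist4"):
    s=load(n)
    for v,u in[(318,256),(325,215),(325,256),(325,300),(335,256),(350,256),(375,256),(350,200),(300,100),(340,40),(270,110)]:
        m=np.zeros((384,512),bool); m[v,u]=1
        _,L=cloud(s,m,I); print(n,v,u,L)
E
```

```text
wrist0 318 256 [[-0.2363 -0.0003  0.1922]]
wrist0 325 215 [[ 0.0106 -0.0108 -0.117 ]]
wrist0 325 256 [[ 0.0101  0.0001 -0.1163]]
wrist0 325 300 [[ 0.0107  0.0118 -0.1171]]
wrist0 335 256 [[ 0.0105  0.0001 -0.1205]]
wrist0 350 256 [[ 0.01    0.0001 -0.1249]]
wrist0 375 256 [[ 0.0101  0.0001 -0.132 ]]
wrist0 350 200 [[ 0.0186 -0.0113 -0.1338]]
wrist0 300 100 [[ 0.0117 -0.0464 -0.1082]]
wrist0 340 40 [[-0.0044 -0.0693 -0.1075]]
wrist0 270 110 [[-0.1549 -0.2152  0.1925]]
wrist2 318 256 [[-0.2892 -0.0008  0.2578]]
wrist2 325 215 [[ 0.0117 -0.0111 -0.1182]]
wrist2 325 256 [[ 0.0106 -0.0004 -0.1169]]
wrist2 325 300 [[ 0.0103  0.0114 -0.1166]]
wrist2 335 256 [[ 0.0102 -0.0004 -0.1201]]
wrist2 350 256 [[ 0.0104 -0.0004 -0.1253]]
wrist2 375 256 [[ 0.011  -0.0004 -0.1327]]
wrist2 350 200 [[ 0.0188 -0.0117 -0.134 ]]
wrist2 300 100 [[ 0.0118 -0.0468 -0.1084]]
wrist2 340 40 [[-0.0023 -0.0677 -0.1097]]
wrist2 270 110 [[-0.3263 -0.3837  0.484 ]]
wrist4 318 256 [[-0.0513 -0.0005 -0.0373]]
wrist4 325 215 [[ 0.0171 -0.01   -0.1246]]
wrist4 325 256 [[ 0.0106 -0.0004 -0.1169]]
wrist4 325 300 [[ 0.0175  0.0099 -0.1251]]
wrist4 335 256 [[ 0.0105 -0.0004 -0.1204]]
wrist4 350 256 [[ 0.011  -0.0004 -0.1258]]
wrist4 375 256 [[ 0.0113 -0.0004 -0.133 ]]
wrist4 350 200 [[ 0.019  -0.0117 -0.1342]]
wrist4 300 100 [[ 0.0112 -0.0474 -0.1076]]
wrist4 340 40 [[ 0.0112 -0.0541 -0.1242]]
wrist4 270 110 [[-0.2315 -0.2907  0.3227]]
```

Request:
arm_command([
  [-0.2, 0, 0, 0, 0, 0, 1],
  [-0.2, 0, 0, 0, 0, 0, 1],
  [-0.2, 0, 0, 0, 0, 0, 1],
  [-0.2, 0, 0, 0, 0, 0, 1],
  [-0.2, 0, 0, 0, 0, 0, 1],
])

```text
time: 3.9
position: [0.6172, -0.2287, 0.1205]
orientation: [0.954, 0.12, -0.033, -0.273]
contact_force: [-0.6, 0.3, 0.4]
width: 0.0723
```

```bash
python3 - <<'E'
from w import *
g=np.array([.6167,-.2287,.1199])-.0435*zz
delta(g,Rg)
E
```

```text
t 3.9 pos [ 0.617 -0.229  0.121] F [-0.616  0.335  0.368] w 0.0723 q [ 0.696  0.837 -0.354  1.205 -0.173  1.485 -0.868]
shift cm [-0.063  0.011  4.408] dist 4.408061856774584 rv [ 0.002 -0.003 -0.002] deg 0.25552378207437
```

Request:
arm_command([
  [0, 0, 0.5, 0, 0, 0, 1],
  [0, 0, 2, 0, 0, 0, 1],
  [0, 0, 3.5, 0, 0, 0, 1],
  [0, 0, 4.4, 0, 0, 0, 1],
  [0, 0, 4.4, 0, 0, 0, 1],
])

```text
time: 4.4
position: [0.6107, -0.2049, 0.082]
orientation: [0.954, 0.12, -0.035, -0.274]
contact_force: [0.1, -0.1, 0.4]
width: 0.0856
```

```bash
python3 - <<'E'
from w import *
delta(np.array([.6167,-.2287,.1199])-.0435*zz,Rg); wrist(5)
E
```

```text
t 4.4 pos [ 0.611 -0.205  0.082] F [ 0.093 -0.058  0.382] w 0.0856 q [ 0.686  0.847 -0.36   1.288 -0.173  1.392 -0.865]
shift cm [-0.011  0.068 -0.165] dist 0.17922861274656723 rv [ 0.001 -0.001 -0.002] deg 0.12554540162013378
```

View pics/w5.png

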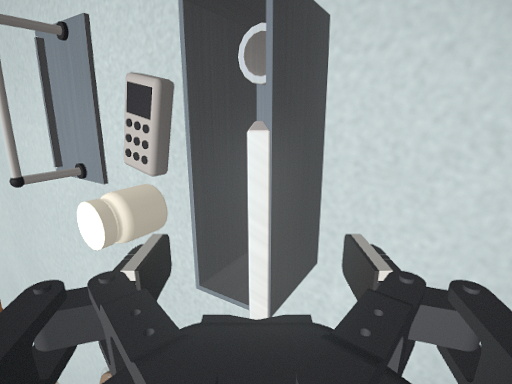

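Request:
arm_command([
  [0, 0.1, 0, 0, 0, 0, 0.5],
  [0, 0.1, 0, 0, 0, 0, 0.3],
  [0, 0.1, 0, 0, 0, 0, 0.15],
  [0, 0.1, 0, 0, 0, 0, 0],
  [0, 0.1, 0, 0, 0, 0, 0],
])

```text
time: 4.95
position: [0.6118, -0.2071, 0.0828]
orientation: [0.954, 0.12, -0.033, -0.273]
contact_force: [-0.2, 0.7, -0.2]
width: 0.0122
```

Request:
arm_command([
  [0, 0, 0, 0, 0, 0, 0],
  [0, 0, 0, 0, 0, 0, 0],
  [0, 0, 0, 0, 0, 0, 0],
])

```text
time: 5.25
position: [0.6117, -0.2068, 0.0828]
orientation: [0.954, 0.12, -0.033, -0.273]
contact_force: [-0.4, 0.3, 1.3]
width: 0.0075
```

```bash
python3 - <<'E'
from w import *
delta(np.array([.6167,-.2287,.1199])-.0435*zz,Rg); wrist(6)
from h import *
s=load("wrist6");I=np.eye(4)
m=np.zeros((384,512),bool); m[135:225:5,262]=1
uv,L=cloud(s,m,I); print(L.mean(0)); print(s["range_z"][110:330:10,262])
E
```

```text
t 5.25 pos [ 0.612 -0.207  0.083] F [-0.415  0.335  1.346] w 0.0075 q [ 0.686  0.847 -0.36   1.285 -0.173  1.394 -0.864]
shift cm [-0.065 -0.066  0.012] dist 0.09341662652079234 rv [ 0.002 -0.003 -0.002] deg 0.23870049984715183
[ 0.043  0.002 -0.081]
[0.259 0.261 0.099 0.1   0.101 0.101 0.102 0.102 0.105 0.105 0.106 0.106
 0.107 0.109 0.111 0.111 0.112 0.113 0.116 0.116 0.117 0.08 ]
```

View pics/w6.png

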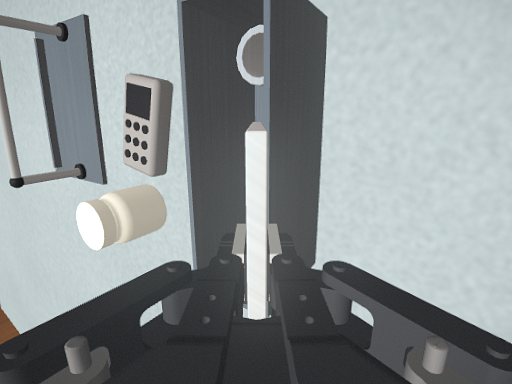

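Request:
arm_command([
  [0, -0.1, -0.5, 0, 0, 0, 0],
  [0, -0.3, -2, 0, 0, 0, 0],
  [0, -0.6, -4, 0, 0, 0, 0],
  [0, -0.9, -6, 0, 0, 0, 0],
  [0, -1.2, -8, 0, 0, 0, 0],
])

```text
time: 5.8
position: [0.6191, -0.2392, 0.1567]
orientation: [0.954, 0.119, -0.034, -0.272]
contact_force: [0.5, -0.7, -5.0]
width: 0.0076
```

Request:
arm_command([
  [0, -0.7, -2.5, 0, 0, 0, 0],
  [0, -2, -5.5, 0, 0, 0, 0],
  [0, -3.5, -8.5, 0, 0, 0, 0],
  [0, -5, -11, 0, 0, 0, 0],
  [0, -5, -11, 0, 0, 0, 0],
])

```text
time: 6.3
position: [0.6246, -0.2544, 0.2807]
orientation: [0.955, 0.12, -0.031, -0.271]
contact_force: [0.4, -0.0, -3.9]
width: 0.0071
```

```bash
python3 - <<'E'
from w import *
delta(np.array([.6167,-.2287,.1199])-.0435*zz,Rg); wrist(7)
s=cams.snapshot("scene"); np.savez("scene7.npz",**s); cv2.imwrite("pics/s7.png",s["frame"][:,:,::-1])
s=cams.snapshot("top"); np.savez("top7.npz",**s); cv2.imwrite("pics/t7.png",s["frame"][:,:,::-1])
E
```

```text
t 6.3 pos [ 0.625 -0.254  0.281] F [ 0.439 -0.015 -3.911] w 0.0071 q [ 0.691  0.768 -0.352  0.954 -0.201  1.786 -0.939]
shift cm [-0.277  6.11  19.448] dist 20.38757032386734 rv [ 0.007 -0.008 -0.   ] deg 0.6291034761670148
```

View pics/s7.png

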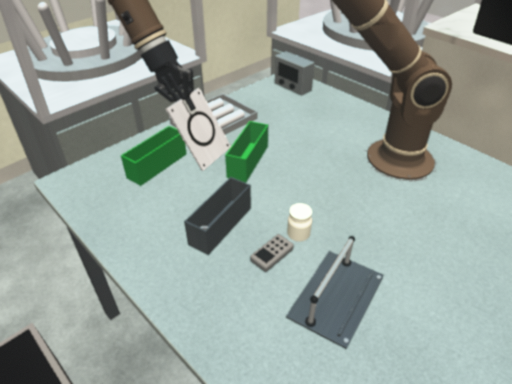

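View pics/w7.png

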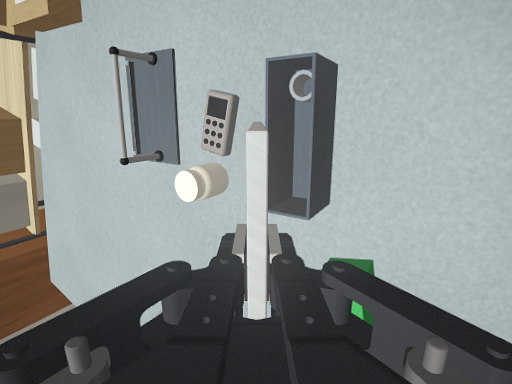

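View pics/t7.png

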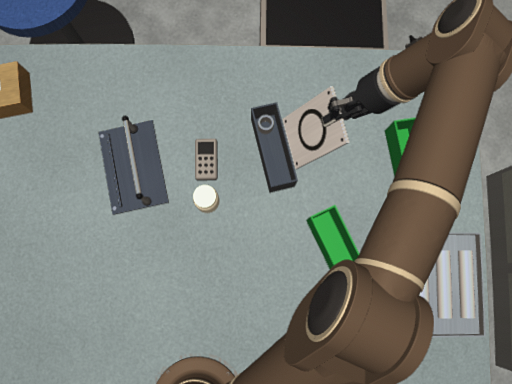

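```bash
cat > tgt.py <<'E'
from mv import *
def Rt(yaw,lean):
    a,b=np.radians(yaw),np.radians(lean)
    n=np.array([np.cos(a)*np.cos(b),np.sin(a)*np.cos(b),np.sin(b)])
    y=np.cross([0,0,1],n); y/=np.linalg.norm(y); z=np.cross(n,y)
    return np.c_[-y,-n,-z]
E
python3 - <<'E'
from tgt import *
delta([.5949,.1872,.265],Rt(103.8,29.5))
E
```

```text
t 6.45 pos [ 0.623 -0.254  0.274] F [ 0.045  1.253 -5.52 ] w 0.0073 q [ 0.691  0.773 -0.351  0.962 -0.2    1.783 -0.938]
shift cm [  8.211 -36.326  23.755] dist 44.173522119215136 rv [-0.043  0.005  0.007] deg 2.5002091997393787
```

Request:
arm_command([
  [0.7, -3, 1.9, 0, 0, 0, 0],
  [1.5, -6.5, 4.2, 0, 0, 0, 0],
  [2.2, -10, 6.5, -0.01, 0, 0, 0],
  [3, -13.5, 8.8, -0.02, 0, 0, 0],
  [3.8, -17, 11.1, -0.02, 0, 0, 0],
])

```text
time: 6.95
position: [0.6083, -0.0455, 0.2701]
orientation: [0.957, 0.12, -0.034, -0.264]
contact_force: [1.5, -0.0, -4.8]
width: 0.0074
```

```bash
python3 - <<'E'
from tgt import *
delta([.5949,.1872,.265],Rt(103.8,29.5))
E
```

```text
t 6.95 pos [ 0.608 -0.045  0.27 ] F [ 1.527 -0.011 -4.773] w 0.0074 q [ 0.542  0.565 -0.426  1.34  -0.268  1.504 -1.122]
shift cm [  4.464 -19.391  12.148] dist 23.312977500173062 rv [-0.023  0.006  0.007] deg 1.4192316231698592
```

Request:
arm_command([
  [0.9, -4, 2.5, -0.01, 0, 0, 0],
  [1.8, -8, 5, -0.01, 0, 0, 0],
  [2.7, -12, 7.5, -0.02, 0, 0, 0],
  [3.6, -15.7, 9.8, -0.02, 0.01, 0.01, 0],
  [4.4, -18.5, 11.7, -0.02, 0.01, 0.01, 0],
])

```text
time: 7.45
position: [0.5958, 0.1787, 0.2646]
orientation: [0.96, 0.115, -0.03, -0.254]
contact_force: [-0.3, -0.4, -4.2]
width: 0.0072
```

Request:
arm_command([
  [0, 0, 0, 0, 0, 0, 0],
  [0, 0, 0, 0, 0, 0, 0],
])

```text
time: 7.65
position: [0.5966, 0.1762, 0.2643]
orientation: [0.96, 0.115, -0.03, -0.254]
contact_force: [-0.2, -0.5, -5.2]
width: 0.0072
```

```bash
python3 - <<'E'
from tgt import *
from w import *
delta([.5949,.1872,.265],Rt(103.8,29.5))
wrist(8)
s=cams.snapshot("scene"); np.savez("scene8.npz",**s); cv2.imwrite("pics/s8.png",cv2.resize(s["frame"][130:384,200:450,::-1],None,fx=2.3,fy=2.3,interpolation=cv2.INTER_CUBIC))
s=cams.snapshot("top"); np.savez("top8.npz",**s); cv2.imwrite("pics/t8.png",cv2.resize(s["frame"][60:260,60:320,::-1],None,fx=3,fy=3,interpolation=cv2.INTER_CUBIC))
E
```

```text
t 7.65 pos [0.597 0.176 0.264] F [-0.243 -0.497 -5.163] w 0.0072 q [ 0.284  0.474 -0.499  1.501 -0.31   1.267 -1.402]
shift cm [ 0.094 -0.995  0.486] dist 1.1111879867315295 rv [-0.002 -0.002 -0.001] deg 0.1846022540433515
```

View pics/s8.png

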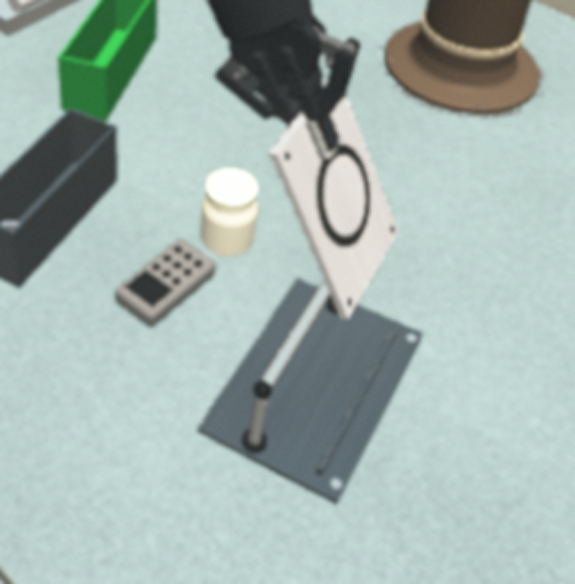

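View pics/w8.png

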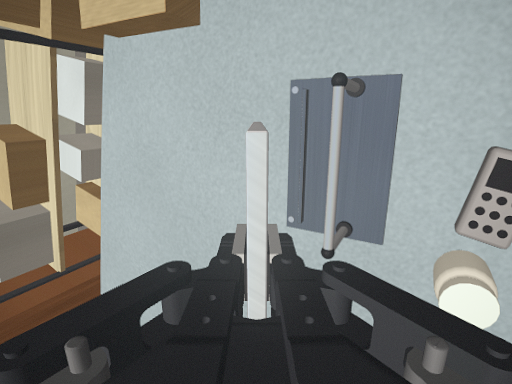

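View pics/t8.png

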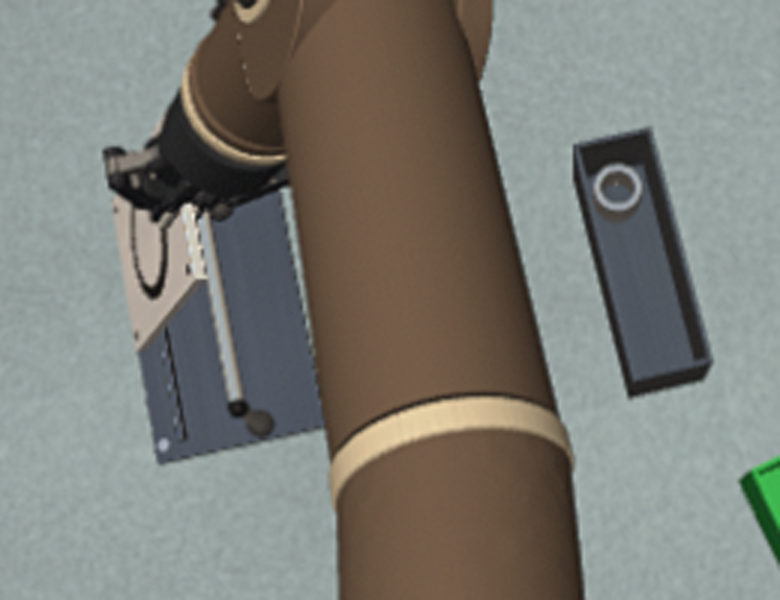

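```bash
python3 - <<'E'
from h import *
from scipy.spatial.transform import Rotation as R
np.set_printoptions(precision=4,suppress=True)
s=load("wrist8"); T0=np.eye(4);T0[:3,:3]=R.from_quat(s["q"]).as_matrix();T0[:3,3]=s["pos"]
f=s["frame"][60:270,265:425,::-1]; cv2.imwrite("pics/w8z.png",cv2.resize(f,None,fx=2.8,fy=2.8,interpolation=cv2.INTER_CUBIC))
E
```

```text
(no output)
```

View pics/w8z.png

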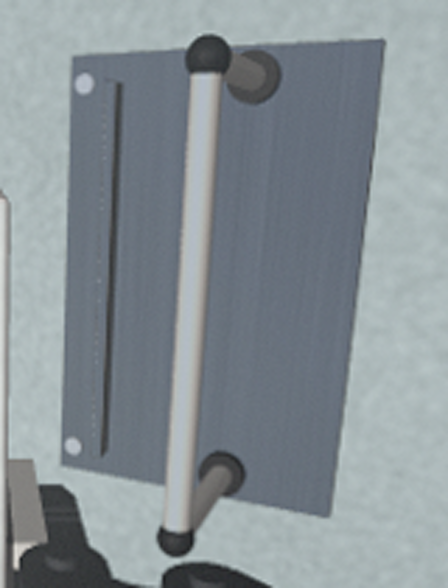

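```bash
python3 - <<'E'
from h import *
from scipy.spatial.transform import Rotation as R
np.set_printoptions(precision=4,suppress=True)
s=load("wrist8"); T0=np.eye(4);T0[:3,:3]=R.from_quat(s["q"]).as_matrix();T0[:3,3]=s["pos"]
z=lambda a:np.array(a,float)/2.8+[265,60]-.32
yaw=np.radians(103.8); ex=np.array([np.cos(yaw),np.sin(yaw),0]); ey=np.array([-ex[1],ex[0],0]); C=np.array([.594,.191,0])
def rep(n,P):
    d=P[0]-P[-1] ; print(n,P[:,:2].tolist() and np.round(P,4).tolist(),"rest xy mm",np.round((P-C)@np.c_[ex,ey]*1000,1).tolist())
P=onz(s,z([(73,58),(384,40),(330,516),(61,464)]),.008,T0); rep("base",P); print("mean",P.mean(0)); 
for a,b in((0,3),(1,2)): d=P[a]-P[b]; print(np.degrees(np.arctan2(d[1],d[0])))
P=onz(s,z([(209,57),(175,540)]),.096,T0); rep("bar",P); d=P[0]-P[1];print(np.degrees(np.arctan2(d[1],d[0])),P.mean(0))
rep("lip bottom",onz(s,z([(121,84),(104,455)]),.008,T0)); rep("lip top",onz(s,z([(116,82),(101,455)]),.02,T0))
st=s
# plate edge in tool coords
I=np.eye(4)
for u in(250,262):
  m=np.zeros((384,512),bool); m[135:300:3,u]=1; uv,L=cloud(s,m,I); L=L[abs(L[:,2]+.081)<.01]; print(u,L.mean(0),np.polyfit(L[:,0],L[:,2],1),L[:,0].min(),L[:,0].max())
m=(s["range_z"]<.14)&(s["frame"].min(2)>150); m[:,:240]=0; m[:,275:]=0; uv,L=cloud(s,m,I); print(L.min(0),L.max(0)); 
a=uv[uv[:,1]<215]; 
for v in(140,160,180,200): print(v,a[a[:,1]==v][:,0].min(),a[a[:,1]==v][:,0].max())
E
```

```text
base [[0.687, 0.2888, 0.008], [0.723, 0.1448, 0.008], [0.5021, 0.0901, 0.008], [0.466, 0.2352, 0.008]] rest xy mm [[72.8, -113.6], [-75.7, -114.2], [-76.1, 113.3], [73.4, 113.7]]
mean [0.5945 0.1897 0.008 ]
13.643246065092306
13.906780739899572
bar [[0.6966, 0.1945, 0.096], [0.5004, 0.1471, 0.096]] rest xy mm [[-21.0, -100.5], [-20.3, 101.4]]
13.589642515966139 [0.5985 0.1708 0.096 ]
lip bottom [[0.6797, 0.2592, 0.008], [0.4828, 0.2119, 0.008]] rest xy mm [[45.8, -99.5], [46.8, 103.0]]
lip top [[0.6801, 0.2576, 0.02], [0.4878, 0.2104, 0.02]] rest xy mm [[44.1, -99.5], [44.2, 98.5]]
250 [ 0.0275 -0.0026 -0.0806] [-0.0019 -0.0805] -0.006749420860571176 0.057949261217262564
262 [ 0.0275  0.0018 -0.0806] [ 0.0041 -0.0807] -0.006772912273384127 0.05790402494969016
[-0.0169 -0.0069 -0.0826] [ 0.0594  0.0069 -0.0444]
140 246 267
160 246 266
180 246 266
200 246 266
```

```bash
python3 - <<'E'
from tgt import *
delta([.5966,.1871,.1681],Rt(103.7,29))
E
```

```text
t 7.8 pos [0.598 0.174 0.265] F [ 0.636 -0.228 -4.049] w 0.0075 q [ 0.287  0.473 -0.498  1.499 -0.31   1.267 -1.402]
shift cm [0.11  3.616 9.096] dist 9.789256356648885 rv [-0.01  -0.005 -0.003] deg 0.6737052708674987
```

Request:
arm_command([
  [0.1, 0.2, 2, -0.01, -0.005, 0, 0],
  [0.1, 1, 4.5, -0.01, -0.005, 0, 0],
  [0.1, 2.3, 7, -0.01, -0.005, 0, 0],
  [0.1, 3.6, 9.1, -0.01, -0.005, 0, 0],
  [0.1, 3.6, 9.1, -0.01, -0.005, 0, 0],
])

```text
time: 8.3
position: [0.5947, 0.1867, 0.1654]
orientation: [0.961, 0.113, -0.033, -0.249]
contact_force: [-0.1, -0.4, -4.7]
width: 0.0074
```

```bash
python3 - <<'E'
from tgt import *
delta([.5966,.1871,.1681],Rt(103.7,29))
delta([.5966,.1871,.0981],Rt(103.7,29))
E
```

```text
t 8.3 pos [0.595 0.187 0.165] F [-0.103 -0.417 -4.725] w 0.0074 q [ 0.259  0.559 -0.493  1.612 -0.286  1.083 -1.367]
shift cm [ 0.189 -0.128 -0.243] dist 0.33309902653290246 rv [-0.001  0.004 -0.005] deg 0.3851618218755372
t 8.3 pos [0.595 0.187 0.165] F [-0.103 -0.417 -4.725] w 0.0074 q [ 0.259  0.559 -0.493  1.612 -0.286  1.083 -1.367]
shift cm [0.232 3.271 5.877] dist 6.729680711089136 rv [-0.001  0.004 -0.005] deg 0.3851618218755372
```

Request:
arm_command([
  [0.2, 1.1, 2, 0, 0, 0, 0],
  [0.2, 2.2, 4, 0, 0, 0, 0],
  [0.2, 2.9, 5.2, 0, 0, 0, 0],
  [0.2, 2.9, 5.2, 0, 0, 0, 0],
  [0.2, 2.9, 5.2, 0, 0, 0, 0],
])

```text
time: 8.8
position: [0.5993, 0.1895, 0.1111]
orientation: [0.961, 0.115, -0.029, -0.249]
contact_force: [0.4, 0.3, -3.9]
width: 0.0069
```

```bash
python3 - <<'E'
from tgt import *
from w import *
delta([.5966,.1871,.0881],Rt(103.7,29))
wrist(9)
delta([.5966,.1871,.0881],Rt(103.7,29))
s=cams.snapshot("scene"); np.savez("scene9.npz",**s); cv2.imwrite("pics/s9.png",cv2.resize(s["frame"][150:354,240:420,::-1],None,fx=2.9,fy=2.9,interpolation=cv2.INTER_CUBIC))
delta([.5966,.1871,.0881],Rt(103.7,29))
E
```

```text
t 8.8 pos [0.599 0.189 0.111] F [ 0.4    0.319 -3.866] w 0.0069 q [ 0.251  0.624 -0.488  1.649 -0.275  0.983 -1.335]
shift cm [-0.324  1.262  1.928] dist 2.326898182441631 rv [-0.001 -0.002 -0.   ] deg 0.1387450580778991
t 8.85 pos [0.6   0.19  0.112] F [ 0.325  0.089 -4.944] w 0.0072 q [ 0.251  0.623 -0.489  1.649 -0.275  0.983 -1.335]
shift cm [-0.359  1.303  1.959] dist 2.379896855258101 rv [-0.001 -0.003  0.   ] deg 0.1759913311377991
t 8.9 pos [0.6   0.19  0.112] F [-0.657  1.137 -5.405] w 0.0071 q [ 0.251  0.623 -0.489  1.649 -0.275  0.983 -1.334]
shift cm [-0.366  1.305  1.968] dist 2.389694601559378 rv [-0.001 -0.003  0.001] deg 0.18842663879353908
```

View pics/s9.png

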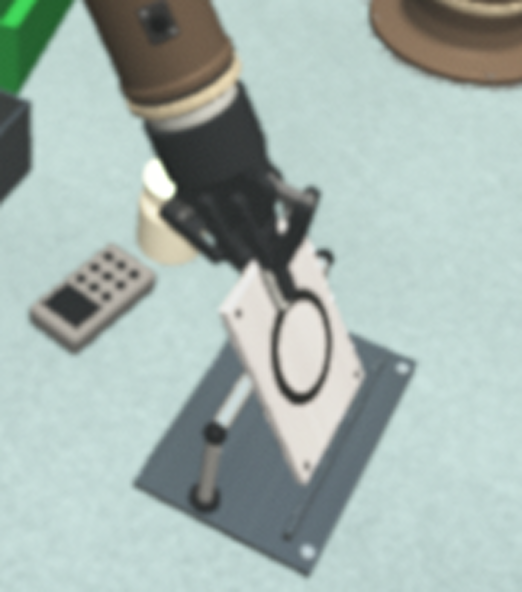

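View pics/w9.png

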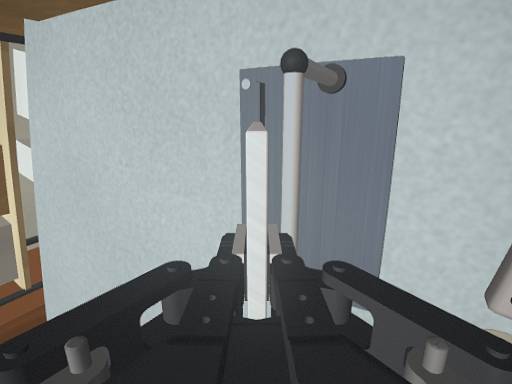

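```bash
python3 - <<'E'
from h import *
from scipy.spatial.transform import Rotation as R
np.set_printoptions(precision=4,suppress=True)
s=load("wrist9"); T0=np.eye(4);T0[:3,:3]=R.from_quat(s["q"]).as_matrix();T0[:3,3]=s["pos"]
yaw=np.radians(103.7); ex=np.array([np.cos(yaw),np.sin(yaw),0]); ey=np.array([-ex[1],ex[0],0]); C=np.array([.5942,.1904,0])
def rep(n,P): print(n,np.round((P-C)@np.c_[ex,ey]*1000,1).tolist())
rep("bar",onz(s,[(294.5,62)],.096,T0)); rep("base far",onz(s,[(240,69),(404,57)],.008,T0))
# bar axis col mid at rows
f=s["frame"].astype(int).sum(2)
for v in(100,130,160,190):
    r=f[v,272:312]; k=np.nonzero(r>430)[0]; print(v,272+k.min(),272+k.max())
    rep("bar",onz(s,[(272+(k.min()+k.max())/2,v)],.0985,T0))
rep("lip in bottom",onz(s,[(264,82),(264,115)],.008,T0)); rep("lip in top",onz(s,[(260,82),(259,115)],.02,T0))
# plate foot
tcp=T0[:3,3]; zt=T0[:3,2]; yt=T0[:3,1]; 
B=tcp+zt*.0894+yt*.004; rep("B",B[None]); print(B[2]*1000, "lean",np.degrees(np.arccos(-zt[2])),"yaw n",np.degrees(np.arctan2(-yt[1],-yt[0])))
cv2.imwrite("pics/w9z.png",cv2.resize(s["frame"][50:290,220:420,::-1],None,fx=2.4,fy=2.4,interpolation=cv2.INTER_CUBIC))
E
```

```text
bar [[-19.8, -100.5]]
base far [[74.2, -114.5], [-74.7, -113.6]]
100 284 298
bar [[-19.2, -78.3]]
130 283 298
bar [[-19.4, -60.2]]
160 282 297
bar [[-19.3, -41.3]]
190 282 296
bar [[-19.5, -21.3]]
lip in bottom [[47.0, -100.7], [46.7, -69.5]]
lip in top [[44.9, -99.4], [45.9, -69.5]]
B [[37.8, -4.9]]
31.004264028832075 lean 29.067360104193597 yaw n 103.67582352224899
```

View pics/w9z.png

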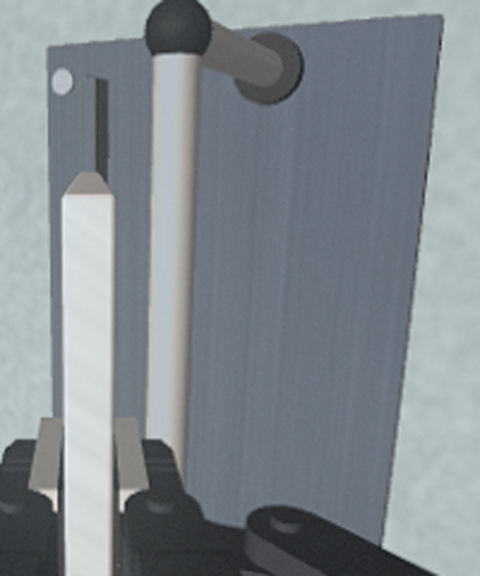

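Request:
arm_command([
  [-0.1, 0.4, 0.6, 0, 0, 0, 0],
  [-0.3, 0.8, 1.2, 0, 0, 0, 0],
  [-0.3, 1.08, 1.69, 0, 0, 0, 0],
  [-0.3, 1.08, 1.69, 0, 0, 0, 0],
  [-0.3, 1.08, 1.69, 0, 0, 0, 0],
])

```text
time: 9.4
position: [0.5959, 0.1878, 0.0899]
orientation: [0.961, 0.115, -0.03, -0.249]
contact_force: [0.8, -0.9, -6.4]
width: 0.007
```

```bash
cat > chk.py <<'E'
from h import *
from bench import monitor
from scipy.spatial.transform import Rotation as R
np.set_printoptions(precision=4,suppress=True)
yaw=np.radians(103.7); ex=np.array([np.cos(yaw),np.sin(yaw),0]); ey=np.array([-ex[1],ex[0],0]); C=np.array([.5948,.1908-.0002,0])
st=monitor.read_state(); M=R.from_quat(st["orientation"]).as_matrix(); zt=M[:,2];yt=M[:,1];xt=M[:,0]
B=st["position"]+zt*.0894+yt*.004-.0015*xt; p=(B-C)@np.c_[ex,ey,[0,0,1]]*1000
print("t",st["time"],"B rest",p,"lean",np.degrees(np.arccos(-zt[2])),"yaw n",np.degrees(np.arctan2(-yt[1],-yt[0])),"F",st["contact_force"],"M",st["moment"],"w",st["width"])
th=np.arccos(-zt[2]); print("bar gap",-((-20-p[0])*np.cos(th)+(96-p[2])*np.sin(th))-6,"front foot x",p[0]+8*np.cos(th),"q",st["qpos"])
E
python3 chk.py
```

```text
t 9.4 B rest [36.9635  1.0046  9.7804] lean 29.064998623746686 yaw n 103.68625755860583 F [ 0.7694 -0.9381 -6.4218] M [-1.1265 -0.2718 -0.0286] w 0.007007129365399679
bar gap 1.904405329149391 front foot x 43.95603224113019 q [ 0.2529  0.6458 -0.4871  1.671  -0.2722  0.9459 -1.319 ]
```

Request:
arm_command([
  [0, 0.08, 0.1, 0, 0, 0, 0],
  [0, 0.12, 0.18, 0, 0, 0, 0],
  [0, 0.12, 0.18, 0, 0, 0, 0],
])

```text
time: 9.7
position: [0.5964, 0.1876, 0.0887]
orientation: [0.961, 0.115, -0.029, -0.249]
contact_force: [-0.8, -2.6, 3.7]
width: 0.0073
```

```bash
python3 chk.py
```

```text
t 9.7 B rest [36.612   0.5246  8.5851] lean 29.0547038858001 yaw n 103.72175701737204 F [-0.8091 -2.5643  3.7328] M [-0.6459  0.2736  0.2842] w 0.007268175427250623
bar gap 1.0351835339026394 front foot x 43.60526389761665 q [ 0.253   0.6474 -0.4868  1.6714 -0.2719  0.9433 -1.3175]
```

Request:
arm_command([
  [0, 0.05, 0, 0, 0, 0, 0],
  [0, 0.1, 0, 0, 0, 0, 0],
  [0, 0.1, 0, 0, 0, 0, 0],
])

```text
time: 10.0
position: [0.5965, 0.1871, 0.0884]
orientation: [0.961, 0.115, -0.029, -0.249]
contact_force: [-2.3, -3.6, 6.5]
width: 0.0072
```

```bash
python3 chk.py; python3 - <<'E'
from w import *
wrist(10)
s=cams.snapshot("scene"); cv2.imwrite("pics/s10.png",cv2.resize(s["frame"][150:354,240:420,::-1],None,fx=2.9,fy=2.9,interpolation=cv2.INTER_CUBIC))
E
```

```text
t 10.0 B rest [36.1785  0.4758  8.3424] lean 29.08796243082249 yaw n 103.73082868001006 F [-2.3026 -3.576   6.4508] M [-0.1736  0.498   0.2966] w 0.007238951453704083
bar gap 0.478108470637288 front foot x 43.16954292814802 q [ 0.2541  0.6481 -0.4869  1.6712 -0.2722  0.9434 -1.3161]
```

View pics/s10.png

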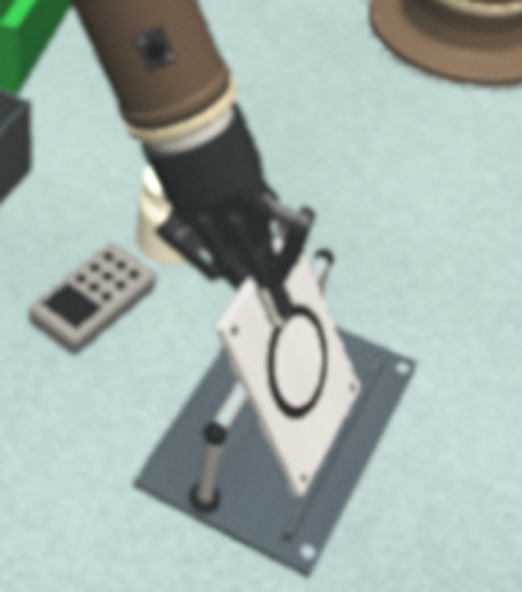

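View pics/w10.png

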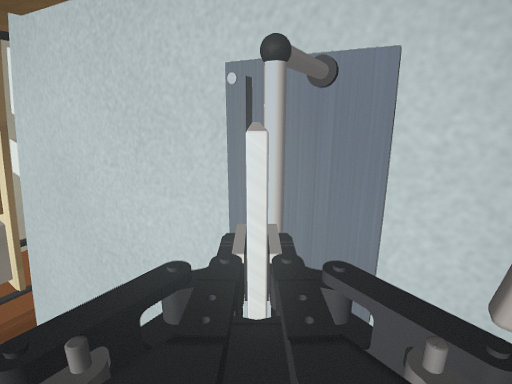

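Request:
arm_command([
  [0, 0, 0, 0, 0, 0, 0.12],
  [0, 0, 0, 0, 0, 0, 0.14],
  [0, 0, 0, 0, 0, 0, 0.18],
  [0, 0, 0, 0, 0, 0, 0.25],
  [0, 0, 0, 0, 0, 0, 0.35],
])

```text
time: 10.6
position: [0.5963, 0.1868, 0.0873]
orientation: [0.961, 0.115, -0.029, -0.249]
contact_force: [0.1, 0.3, 0.6]
width: 0.0299
```

```bash
python3 chk.py; python3 - <<'E'
from w import *
wrist(11)
s=cams.snapshot("scene"); cv2.imwrite("pics/s11.png",cv2.resize(s["frame"][150:354,240:420,::-1],None,fx=2.9,fy=2.9,interpolation=cv2.INTER_CUBIC))
E
```

```text
t 10.6 B rest [35.9108  0.8987  7.24  ] lean 29.054451658660533 yaw n 103.70695482922845 F [0.1281 0.2558 0.5559] M [-0.4889 -0.0937  0.0203] w 0.029924557880968733
bar gap -0.23051812453869047 front foot x 42.90409142189802 q [ 0.2538  0.6493 -0.4864  1.6719 -0.2713  0.9424 -1.3162]
```

View pics/s11.png

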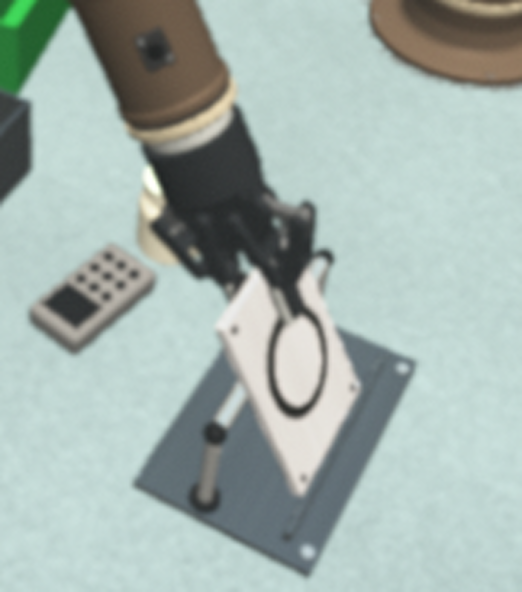

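View pics/w11.png

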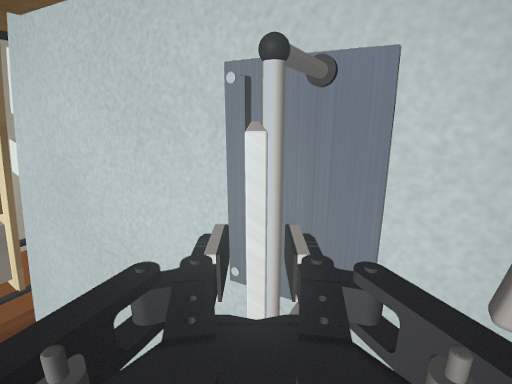

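Request:
arm_command([
  [0, 0, 0, 0, 0, 0, 0.6],
  [0, 0, 0, 0, 0, 0, 0.7],
  [0, 0, -1, 0, 0, 0, 0.7],
  [0, 0, -3.5, 0, 0, 0, 0.7],
  [0, 0, -6.5, 0, 0, 0, 0.7],
])

```text
time: 11.2
position: [0.603, 0.1559, 0.1448]
orientation: [0.961, 0.116, -0.03, -0.249]
contact_force: [-0.7, 0.6, 0.6]
width: 0.0595
```

Request:
arm_command([
  [0, 0, -3, 0, 0, 0, 0.7],
  [0, 0, -6, 0, 0, 0, 0.7],
  [0, 0, -9, 0, 0, 0, 0.7],
  [0, 0, -10, 0, 0, 0, 0.7],
  [0, 0, -10, 0, 0, 0, 0.7],
])

```text
time: 11.7
position: [0.6161, 0.1078, 0.2332]
orientation: [0.961, 0.115, -0.028, -0.249]
contact_force: [-0.2, 0.4, -0.3]
width: 0.0599
```

```bash
python3 chk.py; python3 - <<'E'
from w import *
wrist(12)
s=cams.snapshot("scene"); np.savez("scene12.npz",**s);cv2.imwrite("pics/s12.png",cv2.resize(s["frame"][110:364,180:420,::-1],None,fx=2.3,fy=2.3,interpolation=cv2.INTER_CUBIC))
s=cams.snapshot("top"); np.savez("top12.npz",**s);cv2.imwrite("pics/t12.png",s["frame"][:,:,::-1])
E
```

```text
t 11.7 B rest [-45.6565  -0.0092 152.9982] lean 28.97220284490199 yaw n 103.69404891626692 F [-0.1898  0.3728 -0.3191] M [-0.4759 -0.1007 -0.0158] w 0.059872567536421464
bar gap -0.8366729279590004 front foot x -38.65770376062342 q [ 0.356   0.5297 -0.4734  1.4802 -0.2784  1.2772 -1.3091]
```

View pics/s12.png

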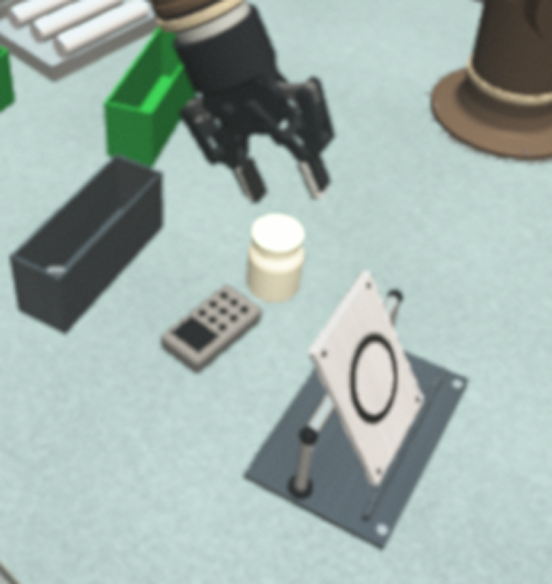

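View pics/w12.png

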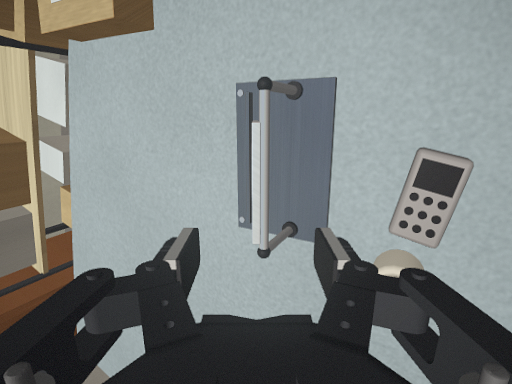

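View pics/t12.png

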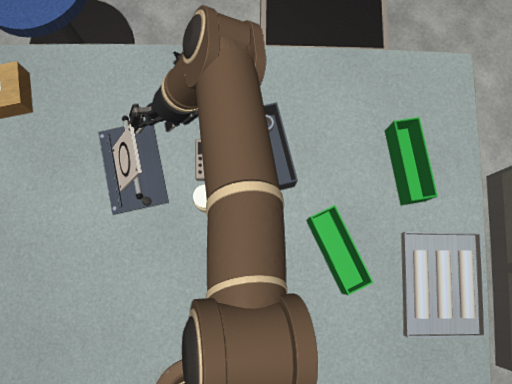

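```bash
python3 - <<'E'
from h import *
from scipy.spatial.transform import Rotation as R
np.set_printoptions(precision=4,suppress=True)
yaw=np.radians(103.7); ex=np.array([np.cos(yaw),np.sin(yaw),0]); ey=np.array([-ex[1],ex[0],0]); C=np.array([.5948,.1906,0])
s=load("wrist12"); T0=np.eye(4);T0[:3,:3]=R.from_quat(s["q"]).as_matrix();T0[:3,3]=s["pos"]
P=onz(s,[(256.5,122),(255.5,243)],.158,T0);print("edge rest",(P-C)@np.c_[ex,ey]*1000)
S=load("scene12"); f=S["frame"].astype(int); m=np.zeros(f.shape[:2],bool); m[225:325,310:370]=1
m&=(f[:,:,0]>f[:,:,2]+2)&(f[:,:,0]>150); m=cv2.erode(m.astype(np.uint8),np.ones((3,3)))>0
_,P=cloud(S,m); c=P.mean(0)
for _ in range(5):
    u,sv,vt=np.linalg.svd(P-c,full_matrices=False); nn=vt[2]*np.sign(vt[2,2]); d=(P-c)@nn; P=P[abs(d)<.006]; c=P.mean(0)
print(len(P),"lean",np.degrees(np.arcsin(nn[2])),"yaw",np.degrees(np.arctan2(nn[1],nn[0])))
# bystanders compare scene before/after
a=load("scene0")["frame"].astype(int); dd=abs(a-f).sum(2)
for nm,(x0,x1,y0,y1) in dict(meter=(245,298,232,272),jar=(285,315,202,242)).items(): print(nm,(dd[y0:y1,x0:x1]>60).sum())
E
```

```text
edge rest [[-43.7263 -59.8747]
 [-42.6259  59.2676]]
1513 lean 29.894814751264114 yaw 103.64734812366177
meter 0
jar 0
```

```bash
python3 -c "
from bench import env
print(env.finish_job())"
```

```text
the job is handed in; nothing more can be done
None
```

The port cover is out of the bin and leaning on the inspection rest, gasket up and away from the bar. I handed the job in at about 12 s on the robot's clock. I gripped it by its upper short edge, carried it over at nearly the same lean, lowered it until I felt the base, and released it in stages without a fall.

**Last checks on the cover**
- It leans 29.9° from vertical, and its yaw of 103.65° matches the rest's measured 103.7°, so it sits square to the bar.
- Its upper edge runs from -59.9 to +59.3 mm along the bar, so it is centred to within about 0.5 mm.
- The foot's front edge came down about 2 mm short of the lip, by estimate from the arm's pose. The cover stayed put when released.

**Bystanders**
- The meter and the jar show no change between the first and last scene pictures.
- The bushing was upright in its place after the lift. I compared it only by eye.
- Nothing was touching the robot at hand-in.

**What went wrong or disagreed**
- **Failed first grasp:** the jaws closed empty, because the real fingertips sit about 45 mm short of the reported TCP. I measured this in the wrist camera, went in 44 mm deeper and gripped on the second try, without touching anything in between.
- **Position readings:** these wandered by 1–3 mm between poses, so for the last centimetres I relied on the wrist camera and the contact force.

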